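Hook and snap the lid onto the tilted mould tub

ROBOT

A 6-joint arm with a two-finger parallel gripper is mounted at the origin on the work surface. World frame = base frame: x ahead of the robot, y to its left, z up, the work surface at z = 0. Lengths are in m, angles in rad, forces in N, time in s.
With the tool pointing down it reaches from about 0.425 to 1.125 m from the base axis. Payload 14.9 kg.
Tool frame: the origin (TCP) lies between the finger pads; the fingertips stand 25 mm ahead of it and the grasp point (between the pads) lies 6 mm ahead of it; z points along the fingers, y is the line along which they close (so a half turn about z gives the same grasp; the last joint's range is limited). The gripper opens to 91 mm and grips with 3 to 60 N. Pads are 32 mm wide; open, the fingers measure 118 mm over their backs; the gripper's body (76 mm by 178 mm) begins 60 mm behind the grasp point.
Start: joints at [-1.306, 0.379, 1.734, -0, 1.028, -0.033], TCP at [0.205, -0.669, 0.218] pointing down, gripper open.
Joint ranges: [-2.77, 2.77], [-0.74, 2.19], [0, 2.66], [-1.06, 4.2], [0.31, 2.87], [-3.08, 3.08]. Speed limits (rad/s): [1.89, 1.89, 2.39, 3.14, 3.14, 3.14].

INTERFACE

Orientations are given as a unit quaternion [x, y, z, w].
In Python, from bench import arm gives the robot as it stands. The module is installed in compiled form; this text tells all that it offers.
- The arm moves only by the tool send_rows, never from a script. Its argument "plan" is a list of rows, each a list of 6 numbers: the shift along the world's x, y, z in mm, then the turn, a rotation vector about the world's x, y, z in rad. A call has 1 to 8 rows; each row is the pose to reach, as a shift and turn from the pose commanded when the call began; what a row does not reach only later rows make up. A row lasts 1/12 s, in which the tool goes at most 41.7 mm and 7.16 degrees, less where a joint would pass 70% of its speed; a pose out of reach is approached as far as the arm can. A call with a gripper value outside its range is refused whole. "fingers" is the finger opening in mm, from 0 to 91.2, set as the call begins (left out, the last holds). The fingers move at their own pace and stop on an object; "grip_force" is the grip in N (left out, the last holds). Time passes only in rows, so rows that repeat a pose let the fingers close. It gives the time, the measured TCP pose, the force, the opening and the grip force at its end, in the units of the state.
- arm.state(): the state, without advancing time (a new reading comes with each control period).
- arm.grab_frame(name): name is "side" or "top" or "wrist"; returns a dict with "img" (420x560x3 uint8, red, green, blue), "fx", "fy", "cx", "cy" (pixels), "world_from_camera" (4x4, takes a point from camera to world coordinates); the wrist camera has in their place "hand_eye" (4x4, takes a point from camera to tool coordinates, whose origin is the TCP and whose axes are the flange's). Camera axes: x right, y down, z forward; pixel columns grow to the right and rows downward; lengths in m; the calibration is good to about 2 mm. A picture is of the moment at which its call begins: read the wrist's pose just before it. There is no depth.
- arm.hand_in(): hands the job in; it is judged then, once.
Trained networks look in a picture, given as the dict that the camera call returned (one of the last four; its "shot" number tells which), for a name from the list of things; names that differ only in an ending like _2 or _b are one class to them, and where a whole thing is asked for, a point or a joint stands for the part that bears it (a point fixed in the world has none). Each returns a list of dicts, best first, with "p" (0 to 1); they miss things now and then, are a little off and sometimes report something else, mostly with a low value. They report only what shows in the picture. A call takes as long as a camera call. They do not tell look-alikes from the thing itself.
- arm.spot_in(picture, label): "bbox" ([left, top, right, bottom] in pixels, round what is visible of it).
- arm.cut_out(picture, label): "mask" (420x560 bool, what is visible of it) and "bbox" ([left, top, right, bottom] in pixels, round what is visible of it).
The state is a dict: "clock": time; "joint_positions": joint angles; "dq": joint speeds; "joint_torque": joint torques, N m; "ee_pos": TCP position; "ee_rot": TCP orientation; "ft_force": force on the tool from outside, world axes, zero at the start; "ft_torque": the same for the moment, N m; "opening": opening from 0.0 (shut) to 1.0 (fully open); "grasp_force": force on a finger pad.
Only numpy, scipy, OpenCV 4.12 (cv2) and the standard library are available. Lean on these libraries where they do the work, as an engineer would, in place of code of your own. Each camera call takes 0.05 s, during which the arm holds its last target. There are 200 camera calls.

TASK

Close the tilted steel tub of baking moulds with its white lid: hook the lid's tongue under the lip at the tub's low end while the other end is held up, then swing that end down and press until the spring catch snaps over it. Leave the lid fully down and latched, let go of it, and do not disturb the bowls, cake tin, ramekin, spatula and jar around it.

Things in the scene. Friction and masses are not known exactly. Their poses are not given: they have to be found in the camera images.
- tub: Open steel tub, 140 x 126 mm, 90 mm deep, fixed on a stand, its mouth sloping: low end away from the robot, high end near it. Origin: centre of the mouth in the rim plane, 150 mm above the table. z points out of the mouth, leaning 0.22 rad from vertical away from the robot; x runs up the slope to the high end; y across. Outer edge of the low rim at x = -70 mm. It does not move.
- tub_lip (a point): Middle of the lip's inner edge, on its underside: tub x = -75 mm, 10 mm above the rim plane. The lip reaches back to x = -89 mm over a pocket outside the low wall: back face at x = -86 mm, 80 mm wide inside, 19 mm deep below the rim plane. A lead-in flares up from the edge to x = -68 mm, z = 19 mm.
- catch (a joint): Spring catch at the high end, sliding along tub x: 0 = shut (fully inward), to 0.014 m outward; spring 1.5 N at 0 plus 150 N/m. The lid's end coming down pushes its sloping face (63 degrees from the rim plane, 40 mm wide, top 31 mm above the rim plane) outward, then it springs back over the lid. About 3 to 7 N on the lid's high end snaps it.
- catch_tip (a point): The catch's inward tip: when shut, at tub x = 63 mm, 7 mm above the rim plane; a closed lid's high end lies below it. Beside the catch two fixed cheeks (24 to 29 mm either side of the middle) start at tub x = 73 mm and rise 16 mm above the rim plane.
- lid: White plastic lid, 0.14 to 0.28 kg, lying flat: plate 140 x 120 x 5 mm with a tongue 70 mm wide, 5 mm thick, sticking out 14 mm at its -x end. Origin: centre of the plate's underside (tongue not counted); x away from the tongue, z out of the top. Closed, its origin and axes coincide with the tub's, with 2 to 3 mm of play along x and 5 mm along y.
- lid_tongue (a point): Middle of the tongue's outer edge, 84 mm from the lid's origin in its -x direction, mid-thickness (2.5 mm above its underside).
- lid_handle (a point): Centre of the lid's steel bridge handle: a bar 70 mm long across the lid (lid y), 14 mm wide (lid x), 16 mm tall, with 22 mm free under it and a post near each end. It lies 20 mm from the lid's origin in +x and 35 mm above the lid's underside. Grip it across the 14 mm.
- bowl_big: Bystander: steel bowl, 150 mm across, 60 mm high, origin under its centre.
- bowl_small: Bystander: steel bowl, 110 mm across, 50 mm high, origin under its centre.
- cake_tin: Bystander: round aluminium cake tin, 68 mm across, 45 mm high, origin under its centre.
- ramekin: Bystander: round white ceramic ramekin, 68 mm across, 40 mm high, origin under its centre.
- spatula: Bystander: spatula 240 mm long lying on the table, origin under its middle.
- jar: Bystander: glass jar, 60 mm across, 90 mm high, origin under its centre.
Mind the look-alikes: they are no part of the job. What is shaped like the part that bears tub but blue or orange is not meant. What is shaped like the lid but pink is not meant.

How it is judged:
By the outcome, as a careful person would: the job done as asked, in the order asked, and still so for the second after the job is handed in, with the robot touching nothing.
It also fails if it takes over 53 s, if anything falls off the work surface, if the arm or the gripper's body presses on something with over 40 N, if the wrist force passes 120 N, or if a joint passes its speed limit or range.

## Working session

There is one attempt and no reset: what is moved stays moved. The work goes in short steps, Python scripts to look and compute and a tool call to move; the robot and the scene stay as the last step left them, time stands still between calls to the robot, and variables do not carry over. Pictures are saved under pics/ and viewed, at most 13 in all, crops included, and the job is handed in when it is done.

Besides the shell and the picture viewer there is one more tool, called after "Call:" by a JSON object that holds its "fn" and its "kwargs". send_rows: Moves the arm, as the interface text tells. Its arguments: {"type":"object","properties":{"plan":{"type":"array"},"fingers":{"type":"number"},"grip_force":{"type":"number"}},"required":["plan"]}

```bash
mkdir -p pics; cat > h.py <<'E'
import numpy as np, cv2
from scipy.spatial.transform import Rotation as R
from bench import arm
def T_wc(f):
    if 'world_from_camera' in f: return np.array(f['world_from_camera'])
    s=arm.state(); T=np.eye(4); T[:3,:3]=R.from_quat(s['ee_rot']).as_matrix(); T[:3,3]=s['ee_pos']
    return T@np.array(f['hand_eye'])
def ray(f,u,v,T=None):
    T=T_wc(f) if T is None else T
    d=T[:3,:3]@np.array([(u-f['cx'])/f['fx'],(v-f['cy'])/f['fy'],1]); return T[:3,3],d
def onplane(f,u,v,z,T=None):
    o,d=ray(f,u,v,T); return o+d*(z-o[2])/d[2]
def proj(f,P,T=None):
    T=T_wc(f) if T is None else T
    p=np.linalg.inv(T)@np.r_[P,1]; return np.array([f['fx']*p[0]/p[2]+f['cx'],f['fy']*p[1]/p[2]+f['cy']])
def save(f,n): cv2.imwrite('pics/'+n,cv2.cvtColor(f['img'],cv2.COLOR_RGB2BGR))
E
python3 - <<'E'
from h import *
np.set_printoptions(precision=3,suppress=True)
s=arm.state();print(s)
fs={}
for n in('top','side'):
    f=arm.grab_frame(n);save(f,n+'.png');print(n,f['fx'],f['cx'],f['cy'],f['world_from_camera'])
    for l in('tub','lid','lid_handle','catch','bowl_big','jar','cake_tin','ramekin','bowl_small','spatula'):
        print(l,[(round(d['p'],2),[round(float(x)) for x in d['bbox']]) for d in arm.spot_in(f,l)][:3])
    fs[n]=f
cv2.imwrite('pics/both.png',cv2.cvtColor(np.vstack([fs['top']['img'],fs['side']['img']]),cv2.COLOR_RGB2BGR))
E
```

```text
{'clock': 0.0, 'joint_positions': array([-1.306,  0.379,  1.735, -0.   ,  1.029, -0.033]), 'dq': array([ 0.   , -0.002,  0.   , -0.001,  0.   ,  0.001]), 'joint_torque': array([  0.001, -76.372, -43.437,   0.065,   0.043,  -0.   ]), 'ee_pos': array([ 0.205, -0.669,  0.217]), 'ee_rot': array([ 0.989,  0.148, -0.   , -0.001]), 'ft_force': array([-0.177, -0.471,  0.423]), 'ft_torque': array([ 0.011,  0.005, -0.03 ]), 'grasp_force': 0.0, 'opening': 0.9989218156994398}
top 513.8542174973813 288.1833114499728 211.85492490440114 [[-0.002 -0.993  0.121  0.326]
 [-1.     0.003  0.011 -0.007]
 [-0.011 -0.121 -0.993  1.613]
 [ 0.     0.     0.     1.   ]]
tub [(0.93, [182, 266, 242, 340]), (0.85, [197, 180, 252, 250]), (0.79, [344, 258, 396, 302])]
lid [(0.86, [367, 110, 413, 163]), (0.67, [342, 191, 380, 243]), (0.59, [127, 143, 169, 190])]
lid_handle [(0.89, [341, 194, 382, 243]), (0.6, [370, 110, 414, 162])]
catch [(0.59, [209, 231, 222, 240]), (0.45, [189, 318, 208, 334])]
bowl_big [(0.9, [125, 145, 171, 190]), (0.64, [417, 186, 451, 223])]
jar [(0.59, [148, 260, 173, 274]), (0.18, [341, 19
[... 192 characters left out ...]
268 280.7696661637322 219.01224528740917 [[-0.926 -0.203  0.319  0.047]
 [-0.378  0.507 -0.775  1.159]
 [-0.004 -0.838 -0.546  0.954]
 [ 0.     0.     0.     1.   ]]
tub [(0.98, [351, 185, 388, 233]), (0.73, [222, 241, 301, 304]), (0.61, [309, 261, 393, 338])]
lid [(0.57, [287, 210, 334, 234]), (0.57, [230, 180, 275, 205])]
lid_handle [(0.91, [228, 180, 273, 202]), (0.64, [286, 210, 335, 235])]
catch [(0.8, [366, 281, 385, 297]), (0.73, [268, 249, 286, 259])]
bowl_big [(0.86, [125, 311, 189, 358])]
jar [(0.64, [270, 333, 297, 382])]
cake_tin [(0.73, [230, 231, 252, 243])]
ramekin []
bowl_small [(0.55, [304, 172, 337, 190])]
spatula [(0.43, [344, 184, 359, 198]), (0.29, [283, 210, 335, 233])]
```

View pics/top.png

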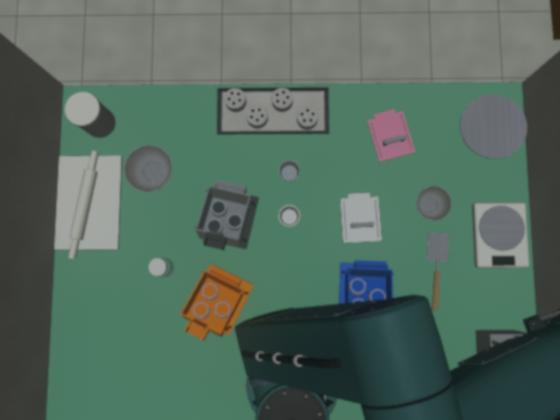

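View pics/side.png

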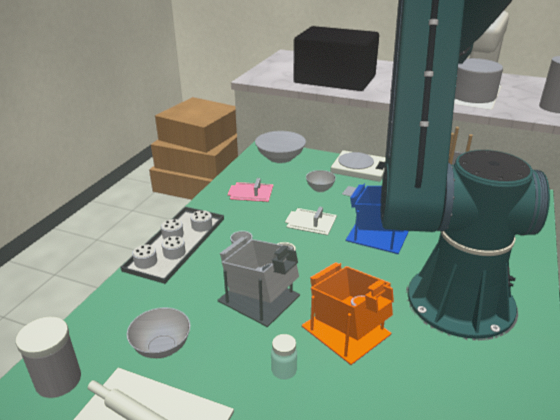

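The top view shows the white lid at about (361,217) with its tongue pointing up (away from the robot). The steel tub is at about (227,215), with its catch at (213,240) and its lip at (233,188). The blue and orange tubs and the pink lid are decoys.

```bash
python3 - <<'E'
from h import *
np.set_printoptions(precision=3,suppress=True)
f=arm.grab_frame('top');im=f['img'].astype(int)
# lid: white region near (361,217)
m=((im.min(2)>130)).astype(np.uint8); m[:,:325]=0;m[:,400:]=0;m[:185]=0;m[255:]=0
n,l,st,c=cv2.connectedComponentsWithStats(m);print(st,c)
ys,xs=np.nonzero(m); W=np.array([onplane(f,x,y,.005)[:2]*1000 for x,y in zip(xs,ys)],np.float32)
r=cv2.minAreaRect(W);print('lid rect',r, cv2.boxPoints(r))
# tub rim mask
for k in ('top','side'):
    f=arm.grab_frame(k)
    for d in arm.cut_out(f,'tub'): print(k,d['p'],d['bbox'])
    for lab in('catch','tub_lip','lid_handle','lid_tongue'):
        for d in arm.spot_in(f,lab):
            b=d['bbox'];u,v=(b[0]+b[2])/2,(b[1]+b[3])/2
            print(k,lab,round(d['p'],2),u,v,onplane(f,u,v,{'catch':.18,'tub_lip':.14,'lid_handle':.04,'lid_tongue':.003}[lab]))
f=arm.grab_frame('top')
for u,v in((233,188),(213,240),(227,215),(361,217)):print(u,v,onplane(f,u,v,.15))
c=f['img'][170:260,180:270];cv2.imwrite('pics/tubtop.png',cv2.cvtColor(cv2.resize(c,None,fx=6,fy=6,interpolation=cv2.INTER_CUBIC),cv2.COLOR_RGB2BGR))
E
```

```text
[[     0      0    560    420 233565]
 [   341    193     40     49   1635]] [[278.934 209.445]
 [360.346 217.378]]
lid rect ((506.8206787109375, -216.7420196533203), (152.4104766845703, 118.29560089111328), 3.2078804969787598) [[ 427.425 -161.951]
 [ 434.045 -280.061]
 [ 586.216 -271.533]
 [ 579.597 -153.423]]
top 0.95 [195.6, 180.0, 249.7, 248.1]
top 0.8 [184.1, 263.5, 242.4, 340.3]
top 0.77 [342.1, 260.1, 394.8, 302.3]
top catch 0.52 218.45 234.7 [0.438 0.204 0.18 ]
top catch 0.44 196.8 324.9 [0.19 0.26 0.18]
top tub_lip 0.95 215.3 303.65 [0.246 0.216 0.14 ]
top tub_lip 0.86 223.9 214.35000000000002 [0.5   0.195 0.14 ]
top tub_lip 0.64 367.95000000000005 279.35 [ 0.313 -0.217  0.14 ]
top lid_handle 0.88 391.7 136.05 [ 0.757 -0.315  0.04 ]
top lid_handle 0.75 361.25 219.35 [ 0.495 -0.215  0.04 ]
top lid_tongue 0.92 394.1 136.35 [ 0.766 -0.33   0.003]
top lid_tongue 0.8 360.15 218.2 [ 0.502 -0.216  0.003]
side 0.94 [221.4, 236.3, 297.1, 305.1]
side 0.79 [352.5, 183.2, 391.2, 235.4]
side 0.72 [310.2, 264.4, 393.9, 338.6]
side catch 0.66 374.55 290.9 [0.191 0.256 0.18 ]
side catch 0.6 280.4 252.1 [0.443 0.201 0.18 ]
side tub_lip 0.96 350.35 302.85 [0.24  0.271 0.14 ]
side tub_lip 0.87 369.79999999999995 209.95 [ 0.297 -0.139  0.14 ]
side tub_lip 0.85 261.05 271.7 [0.477 0.244 0.14 ]
side lid_handle 0.96 253.29999999999998 192.5 [ 0.735 -0.259  0.04 ]
side lid_handle 0.71 309.85 224.05 [ 0.484 -0.145  0.04 ]
side lid_tongue 0.83 309.1 221.85 [ 0.509 -0.209  0.003]
side lid_tongue 0.77 250.95 190.95 [ 0.775 -0.324  0.003]
233 188 [0.575 0.168 0.15 ]
213 240 [0.425 0.223 0.15 ]
227 215 [0.497 0.184 0.15 ]
361 217 [ 0.49 -0.2   0.15]
```

View pics/tubtop.png

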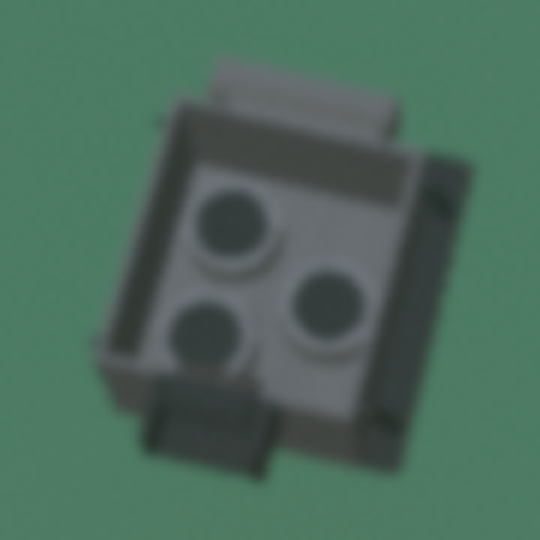

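The enlarged top view shows the tub rim corners at crop pixels (180,100), (418,150), (100,355) and (360,418). The lip is at the top and the catch at the bottom.

```bash
cat >> h.py <<'E'
from scipy.optimize import least_squares
def tubR(psi): return R.from_euler('z',psi).as_matrix()@R.from_euler('y',-.22).as_matrix()
def tubP(p,q): return np.array([p[0],p[1],.15])+tubR(p[2])@np.asarray(q)
E
python3 - <<'E'
from h import *
np.set_printoptions(precision=4,suppress=True)
f=arm.grab_frame('top')
px=np.array([[180,100],[418,150],[100,355],[360,418]])/6+[180,170]
mod=np.array([[-70,63,0],[-70,-63,0],[70,63,0],[70,-63,0]])/1e3
mod[:,1]*=-1 # x toward robot => y points to world -y (image right)
s=least_squares(lambda p:np.concatenate([proj(f,tubP(p,m))-u for m,u in zip(mod,px)]),[.5,.19,np.pi])
print(s.x,s.fun)
for v in (258,260,264): print(onplane(f,362,v,.14))
print(arm.grab_frame('wrist')['hand_eye'])
E
```

```text
[0.5049 0.1926 2.9252] [-0.8061 -0.993   1.5472 -0.335  -0.3543  1.1712 -0.3699  0.0901]
[ 0.3733 -0.2016  0.14  ]
[ 0.3676 -0.2015  0.14  ]
[ 0.3562 -0.2013  0.14  ]
[[-0.0011 -0.9647 -0.2632  0.0731]
 [ 1.     -0.0011 -0.0004  0.0002]
 [ 0.0001 -0.2632  0.9647 -0.1675]
 [ 0.      0.      0.      1.    ]]
```

Call:
{"fn": "send_rows", "kwargs": {"plan": [[0,0,40,0,0,0.1],[10,30,80,0,0,0.22],[30,65,90,0,0,0.34],[50,100,90,0,0,0.46],[70,135,90,0,0,0.58],[90,170,90,0,0,0.7],[115,210,90,0,0,0.82],[140,250,90,0,0,0.94]]}}

```text
clock: 2.57
ee_pos: [0.3385, -0.4293, 0.3081]
ee_rot: [0.813, 0.582, 0.0, 0.0]
ft_force: [0.3, -0.2, 0.8]
opening: 1.0
grasp_force: 0.0
```

Call:
{"fn": "send_rows", "kwargs": {"plan": [[18,33,0,0,0,0.12],[40,66,0,0,0,0.24],[62,100,0,0,0,0.36],[85,134,-10,0,0,0.39],[110,168,-25,0,0,0.39],[135,201,-50,0,0,0.39],[135,201,-60,0,0,0.39],[135,201,-60,0,0,0.39]]}}

```text
clock: 3.23
ee_pos: [0.4728, -0.2275, 0.2451]
ee_rot: [0.686, 0.728, -0.0, -0.002]
ft_force: [0.0, 0.3, -0.4]
opening: 0.996
grasp_force: 0.0
```

```bash
python3 - <<'E'
from h import *
np.set_printoptions(precision=4,suppress=True)
s=arm.state();print(s['ee_pos'],R.from_quat(s['ee_rot']).as_matrix())
f=arm.grab_frame('wrist');T=T_wc(f);save(f,'w1.png')
for d in arm.spot_in(f,'lid_handle'):print(d['p'],d['bbox'])
for nm,P in dict(h=[.480,-.2182,.043],l=[.5,-.2171,.005]).items():print(nm,proj(f,P,T))
E
```

```text
[ 0.4728 -0.2275  0.2451] [[-0.06    0.9982 -0.0033]
 [ 0.9982  0.06    0.002 ]
 [ 0.0022 -0.0031 -1.    ]]
0.9 [248.5, 122.5, 375.6, 215.8]
0.87 [440.8, 209.1, 560.0, 277.3]
h [290.5696 177.2759]
l [305.7248 172.2393]
```

View pics/w1.png

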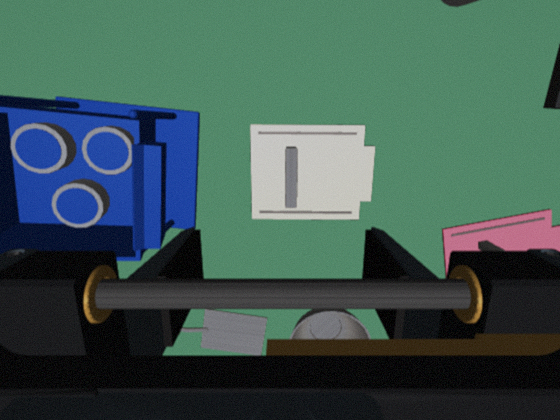

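The wrist view shows the white lid's handle bar at (291,177), which is where I predicted it. The tongue points right, and the blue tub is on the left, with its lip ending at about x=165 in the image. I'll refine the lid's pose now that the arm has settled.

```bash
python3 - <<'E'
from h import *
np.set_printoptions(precision=4,suppress=True)
s=arm.state();print(s['ee_pos'],s['ee_rot'])
f=arm.grab_frame('wrist');T=T_wc(f);im=f['img'].astype(int)
m=(im.min(2)>130).astype(np.uint8); m[260:]=0
n,l,st,c=cv2.connectedComponentsWithStats(m);i=1+st[1:,4].argmax();print(st[i])
m=(l==i).astype(np.uint8)
cn=max(cv2.findContours(m,0,2)[0],key=len)[:,0]
r=cv2.minAreaRect(np.array([onplane(f,x,y,.004,T)[:2]*1000 for x,y in cn],np.float32));print('lid',r)
fill=cv2.drawContours(np.zeros_like(m),[cn[:,None]],-1,1,-1)
h=((fill>0)&(im.max(2)<150)).astype(np.uint8)
n,l,st,c=cv2.connectedComponentsWithStats(h)
for j in range(1,n):
    if st[j,4]>200:
        ys,xs=np.nonzero(l==j);print(st[j],c[j],cv2.minAreaRect(np.array([onplane(f,x,y,.043,T)[:2]*1000 for x,y in zip(xs,ys)],np.float32)))
E
```

```text
[ 0.4728 -0.23    0.2479] [ 0.6863  0.7273 -0.0002 -0.0004]
[  250   122   124    95 10250]
lid ((507.83892822265625, -217.4925079345703), (154.53204345703125, 119.93904876708984), 3.175769567489624)
[284 144  14  61 731] [290.5157 173.6963] ((480.4046630859375, -217.65179443359375), (14.38217544555664, 69.87491607666016), 2.719923973083496)
```

Handle at (480.4, -217.9) with yaw 3.1°. Before grasping, I'll take a close look at the tub.

Call:
{"fn": "send_rows", "kwargs": {"plan": [[3,35,20,0,0,0],[6,72,35,0,0,0],[10,112,45,0,0,0],[14,152,55,0,0,0],[18,192,65,0,0,0],[22,232,75,0,0,0],[26,272,85,0,0,0],[30,312,95,0,0,0]]}}

```text
clock: 4.05
ee_pos: [0.5032, 0.0826, 0.3451]
ee_rot: [0.687, 0.726, 0.001, 0.001]
ft_force: [0.2, -0.3, 1.0]
opening: 0.999
grasp_force: 0.0
```

Call:
{"fn": "send_rows", "kwargs": {"plan": [[2,30,7,0,0,0],[2,56,7,0,0,0],[2,56,7,0,0,0],[2,56,7,0,0,0]]}}

```text
clock: 4.38
ee_pos: [0.5053, 0.1378, 0.351]
ee_rot: [0.686, 0.727, 0.001, 0.0]
ft_force: [-0.6, -0.1, -0.0]
opening: 1.002
grasp_force: 0.0
```

```bash
python3 - <<'E'
from h import *
np.set_printoptions(precision=4,suppress=True)
s=arm.state();print(s['clock'],s['ee_pos'],s['ee_rot'],np.abs(s['dq']).max())
f=arm.grab_frame('wrist');T=T_wc(f);save(f,'w2.png');np.savez('w2.npz',T=T,fx=f['fx'],fy=f['fy'],cx=f['cx'],cy=f['cy'],img=f['img'])
p=[.5049,.1926,2.9252]
for q in([-70,-63,0],[-70,63,0],[70,-63,0],[70,63,0],[63,0,7]):print(q,proj(f,tubP(p,np.array(q)/1e3),T))
im=f['img'][0:260];cv2.imwrite('pics/w2c.png',cv2.cvtColor(cv2.resize(im,(800,371),interpolation=cv2.INTER_CUBIC),cv2.COLOR_RGB2BGR))
E
```

```text
4.3833 [0.5053 0.1378 0.351 ] [0.6864 0.7272 0.0006 0.0005] 0.033436081461676856
[-70, -63, 0] [359.6333  97.574 ]
[-70, 63, 0] [325.5409 202.9079]
[70, -63, 0] [236.9452  56.6773]
[70, 63, 0] [210.0933 177.3423]
[63, 0, 7] [229.9085 122.1051]
```

View pics/w2c.png

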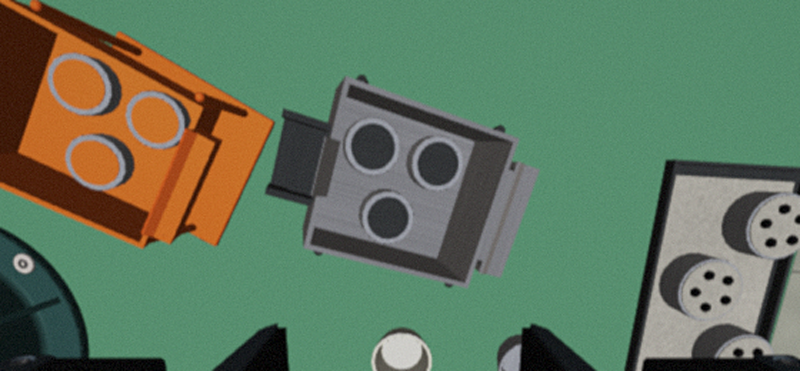

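The crop shows the rim corners at about (348,78), (516,138), (467,286) and (305,248). The catch is on the left and the lip on the right. I'll enlarge it to pick the points more exactly.

```bash
python3 - <<'E'
import numpy as np,cv2
im=np.load('w2.npz')['img'][45:210,185:385]
cv2.imwrite('pics/w2d.png',cv2.cvtColor(cv2.resize(im,None,fx=3.6,fy=3.6,interpolation=cv2.INTER_CUBIC),cv2.COLOR_RGB2BGR))
E
```

```text
(no output)
```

View pics/w2d.png

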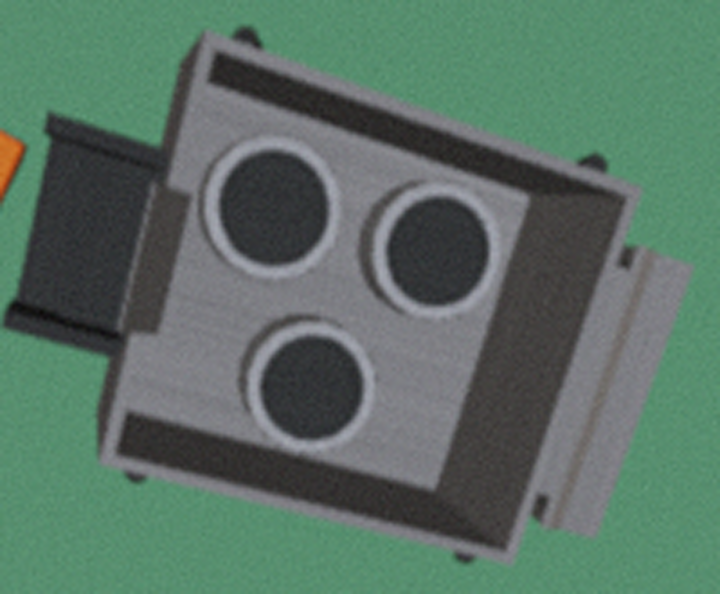

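```bash
cat > fit.py <<'E'
from h import *
np.set_printoptions(precision=4,suppress=True)
f=np.load('w2.npz');T=f['T'];f={k:f[k] for k in('fx','fy','cx','cy')}
px=np.array([[208,32],[640,190],[510,562],[113,463]])/3.6+[185,45]
mod=np.array([[70,-63,0],[-70,-63,0],[-70,63,0],[70,63,0]])/1e3
E
python3 - <<'E'
from fit import *
s=least_squares(lambda p:np.concatenate([proj(f,tubP(p,m),T)-u for m,u in zip(mod,px)]),[.5,.19,3]);print(s.x,s.fun)
for q in([-89,0,10],[-75,0,10],[-68,0,19],[63,0,7],[75,0,31],[73,26,16],[73,-26,16],[-89,43,10],[-89,-43,10]):print(q,(proj(f,tubP(s.x,np.array(q)/1e3),T)-[185,45])*3.6)
E
```

```text
[0.5093 0.1948 2.9086] [-0.0196 -0.2565  1.5869 -0.7676  1.5693  0.8552 -2.9367  0.6788]
[-89, 0, 10] [642.2908 404.3329]
[-75, 0, 10] [604.1423 393.0754]
[-68, 0, 19] [596.3165 391.9641]
[63, 0, 7] [178.1419 266.9332]
[75, 0, 31] [140.5523 259.5365]
[73, 26, 16] [123.0493 350.431 ]
[73, -26, 16] [168.3086 162.845 ]
[-89, 43, 10] [596.9821 530.1365]
[-89, -43, 10] [690.2974 271.0382]
```

Call:
{"fn": "send_rows", "kwargs": {"plan": [[-3,-35,0,0,0,0],[-6,-75,0,0,0,0],[-9,-115,0,0,0,0],[-12,-155,-10,0,0,0],[-15,-195,-25,0,0,0],[-18,-235,-40,0,0,0],[-21,-273,-55,0,0,0],[-24,-311,-70,0,0,0]]}}

```text
clock: 5.1
ee_pos: [0.4797, -0.1758, 0.2802]
ee_rot: [0.688, 0.726, 0.0, 0.001]
ft_force: [1.5, 0.6, -0.2]
opening: 0.998
grasp_force: 0.0
```

Call:
{"fn": "send_rows", "kwargs": {"plan": [[-1,-30,-20,0,0,0],[-1,-45,-35,0,0,0],[-1,-45,-35,0,0,0],[-1,-45,-35,0,0,0]]}}

```text
clock: 5.43
ee_pos: [0.4789, -0.2188, 0.2449]
ee_rot: [0.688, 0.726, -0.0, -0.001]
ft_force: [-0.5, 0.5, 0.0]
opening: 1.001
grasp_force: 0.0
```

The refined tub pose is (509.5, 195.6) with yaw 2.909. Now I'll descend and grasp.

Call:
{"fn": "send_rows", "kwargs": {"plan": [[2,1,-30,0,0,0],[2,1,-70,0,0,0],[2,1,-110,0,0,0],[2,1,-150,0,0,0],[2,1,-180,0,0,0],[2,1,-197,0,0,0],[2,1,-203,0,0,0],[2,1,-203,0,0,0]]}}

```text
clock: 6.1
ee_pos: [0.482, -0.2159, 0.0421]
ee_rot: [0.687, 0.727, -0.0, -0.0]
ft_force: [0.5, -0.1, 0.0]
opening: 1.0
grasp_force: 0.0
```

Call:
{"fn": "send_rows", "kwargs": {"plan": [[0,0,0,0,0,0],[0,0,0,0,0,0],[0,0,0,0,0,0],[0,0,0,0,0,0],[0,0,0,0,0,0],[0,0,0,0,0,0]], "fingers": 0, "grip_force": 50}}

```text
clock: 6.6
ee_pos: [0.4822, -0.2163, 0.0426]
ee_rot: [0.687, 0.727, 0.0, 0.0]
ft_force: [0.3, -0.3, 0.4]
opening: 0.594
grasp_force: 0.0
```

Call:
{"fn": "send_rows", "kwargs": {"plan": [[0,0,0,0,0,0],[0,0,0,0,0,0],[0,0,0,0,0,0],[0,0,0,0,0,0],[0,0,0,0,0,0],[0,0,0,0,0,0],[0,0,0,0,0,0],[0,0,0,0,0,0]]}}

```text
clock: 7.27
ee_pos: [0.482, -0.2162, 0.0421]
ee_rot: [0.687, 0.727, -0.0, -0.0]
ft_force: [0.1, 0.1, -0.5]
opening: 0.146
grasp_force: 50.0
```

```bash
python3 - <<'E'
from h import *
np.set_printoptions(precision=4,suppress=True)
s=arm.state();print(s['clock'],s['ee_pos'],s['ee_rot'],s['opening'],s['grasp_force'],s['ft_force'])
E
```

```text
7.2667 [ 0.482  -0.2162  0.0421] [ 0.6866  0.727  -0.     -0.0001] 0.145674480233729 49.99947667121887 [ 0.0679  0.0998 -0.4807]
```

```bash
cat > plan.py <<'E'
from h import *
np.set_printoptions(precision=3,suppress=True)
TUB=[.5095,.1956,2.9086]
def H(Rm,p): T=np.eye(4);T[:3,:3]=Rm;T[:3,3]=p;return T
TL=H(np.array([[0,-1,0],[-1,0,0],[0,0,-1]]).astype(float),[-.0017,.020,.0421])
TT=H(tubR(TUB[2]),[TUB[0],TUB[1],.15])
def tcp(a,kx,kz,ky=0,TL=TL): # K = lid underside point at lid x=-70mm, in tub mm
    Rl=R.from_euler('y',-a).as_matrix()
    o=np.array([kx,ky,kz])/1e3+Rl@[.07,0,0]
    return TT@H(Rl,o)@np.linalg.inv(TL)
def cur():
    s=arm.state();return H(R.from_quat(s['ee_rot']).as_matrix(),s['ee_pos'])
def row(T,C): return np.r_[(T[:3,3]-C[:3,3])*1e3,R.from_matrix(T[:3,:3]@C[:3,:3].T).as_rotvec()]
E
python3 - <<'E'
from plan import *
C=cur();a=.35;d=np.array([np.cos(a),np.sin(a)])
K=np.array([-69,3.2]);K0=K+28*d
for n,k in dict(high=K0+[0,70],pre=K0,ins=K).items():
    T=tcp(a,*k);print(n,T[:3,3],row(T,C)); 
    if n!='high':print('  from high',row(T,tcp(a,*(K0+[0,70]))))
E
```

```text
high [0.516 0.196 0.305] [ 34.406 411.919 263.385   0.05    0.57   -0.282]
pre [0.502 0.199 0.237] [ 19.543 415.446 195.073   0.05    0.57   -0.282]
  from high [-14.863   3.527 -68.313   0.      0.      0.   ]
ins [0.524 0.194 0.222] [ 42.479 410.003 179.963   0.05    0.57   -0.282]
  from high [  8.073  -1.916 -83.423   0.      0.      0.   ]
```

Call:
{"fn": "send_rows", "kwargs": {"plan": [[0,0,15,0,0,0],[0,0,45,0,0,0],[0,0,85,0,0,0],[0,0,125,0,0,0],[0,0,165,0,0,0],[0,10,200,0,0,0],[2,35,230,0,0,0],[4,70,250,0,0,0]]}}

```text
clock: 7.93
ee_pos: [0.4866, -0.1469, 0.2954]
ee_rot: [0.688, 0.726, 0.001, 0.002]
ft_force: [1.7, 1.1, -2.3]
opening: 0.144
grasp_force: 50.0
```

Call:
{"fn": "send_rows", "kwargs": {"plan": [[5,36,10,0.01,0.1,-0.05],[10,72,20,0.02,0.2,-0.1],[15,110,30,0.03,0.3,-0.15],[20,148,40,0.035,0.39,-0.19],[25,186,40,0.04,0.48,-0.24],[30,224,40,0.05,0.57,-0.282],[30,262,40,0.05,0.57,-0.282],[30,300,40,0.05,0.57,-0.282]]}}

```text
clock: 8.6
ee_pos: [0.5161, 0.1555, 0.3309]
ee_rot: [0.753, 0.595, -0.176, -0.221]
ft_force: [1.1, 0.1, -3.0]
opening: 0.139
grasp_force: 50.0
```

Call:
{"fn": "send_rows", "kwargs": {"plan": [[0,30,-10,0,0,0],[0,42,-25,0,0,0],[0,42,-25,0,0,0],[0,42,-25,0,0,0]]}}

```text
clock: 8.93
ee_pos: [0.5155, 0.1958, 0.3064]
ee_rot: [0.752, 0.595, -0.176, -0.221]
ft_force: [1.6, -0.1, -3.1]
opening: 0.145
grasp_force: 50.0
```

```bash
python3 - <<'E'
from plan import *
s=arm.state();print(s['clock'],s['ee_pos'],s['opening'],s['grasp_force'],s['ft_force'],s['joint_positions'])
C=cur();a=.35;d=np.array([np.cos(a),np.sin(a)])
K=np.array([-69,3.2]);K0=K+28*d
for n,k in dict(high=K0+[0,70],pre=K0,ins=K).items(): print(n,row(tcp(a,*k),C))
ims=[]
for n in('side','wrist'):
    f=arm.grab_frame(n); ims.append(f['img'])
    if n=='side':
        L=C@TL
        for q in([-84,0,2.5],[-70,60,5],[-70,-60,5],[70,60,5],[70,-60,5]):print(q,proj(f,(L@np.r_[np.array(q)/1e3,1])[:3]))
v=np.hstack([cv2.resize(ims[0][130:330,160:420],(520,400),interpolation=cv2.INTER_CUBIC),ims[1][:400,140:420]])
cv2.imwrite('pics/c1.png',cv2.cvtColor(v,cv2.COLOR_RGB2BGR))
E
```

```text
8.9333 [0.515 0.196 0.306] 0.1446908955314057 49.99917984008789 [ 1.644 -0.066 -3.066] [0.21  0.292 1.76  0.232 1.615 0.389]
high [ 0.929 -0.128 -0.933  0.001 -0.002 -0.001]
pre [-13.934   3.4   -69.246   0.001  -0.002  -0.001]
ins [  9.002  -2.043 -84.355   0.001  -0.002  -0.001]
[-84, 0, 2.5] [234.369 223.968]
[-70, 60, 5] [251.89  211.788]
[-70, -60, 5] [221.815 233.093]
[70, 60, 5] [288.833 200.374]
[70, -60, 5] [258.791 222.675]
```

View pics/c1.png

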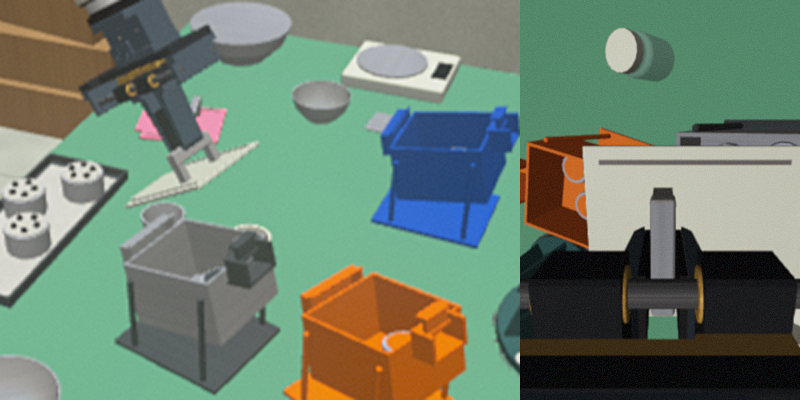

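The side view shows the lid held high-end-up above the steel tub. Its corners at (128,203) and (258,142) match the prediction, so it hasn't slipped. I'll lower it to the pre-insert pose.

Call:
{"fn": "send_rows", "kwargs": {"plan": [[-4,1,-20,0,0,0],[-8,2,-40,0,0,0],[-12,3,-58,0,0,0],[-14,3.4,-69,0,0,0],[-14,3.4,-69,0,0,0],[-14,3.4,-69,0,0,0]]}}

```text
clock: 9.53
ee_pos: [0.5024, 0.1987, 0.2388]
ee_rot: [0.753, 0.595, -0.174, -0.221]
ft_force: [0.1, -0.1, -1.9]
opening: 0.148
grasp_force: 50.0
```

```bash
python3 - <<'E'
from plan import *
s=arm.state();print(s['clock'],s['ee_pos'],s['ft_force'])
C=cur();a=.35;d=np.array([np.cos(a),np.sin(a)])
K=np.array([-69,3.2])
print('ins',row(tcp(a,*K),C))
f=arm.grab_frame('side');L=C@TL
P=lambda M,q:proj(f,(M@np.r_[np.array(q)/1e3,1])[:3])
im=cv2.resize(f['img'][200:320,190:340],(750,600),interpolation=cv2.INTER_CUBIC)
for M,qs,c in((L,[[-84,35,2.5],[-84,-35,2.5],[-70,-60,5],[70,60,5],[70,-60,5],[-70,60,5]],(255,0,0)),(TT,[[-70,63,0],[-70,-63,0],[70,63,0],[70,-63,0],[-68,40,19],[-68,-40,19],[63,20,7],[63,-20,7]],(0,255,0))):
    for q in qs:
        u=(P(M,q)-[190,200])*5; cv2.circle(im,tuple(int(x) for x in u),4,c,1)
cv2.imwrite('pics/c2.png',cv2.cvtColor(im,cv2.COLOR_RGB2BGR))
E
```

```text
9.5333 [0.502 0.199 0.239] [ 0.081 -0.082 -1.876]
ins [ 22.052  -4.888 -16.712   0.     -0.      0.001]
```

View pics/c2.png

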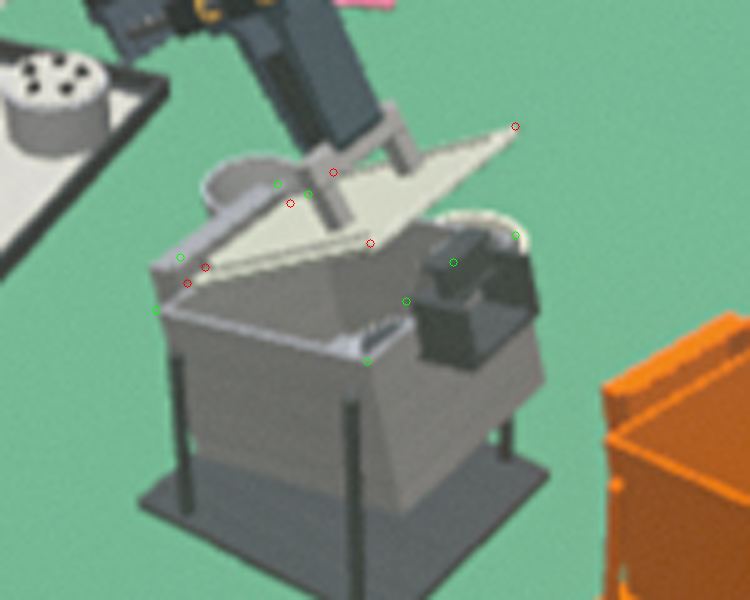

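The overlay circles sit on the actual lid and tub features to within about 1 px, so I'll slide the tongue in.

Call:
{"fn": "send_rows", "kwargs": {"plan": [[4,-1,-3,0,0,0],[8,-2,-6,0,0,0],[12,-3,-9,0,0,0],[16,-4,-12.5,0,0,0],[19,-4.5,-15,0,0,0],[22,-5,-16.7,0,0,0],[22,-5,-16.7,0,0,0]]}}

```text
clock: 10.17
ee_pos: [0.524, 0.1941, 0.2209]
ee_rot: [0.753, 0.595, -0.175, -0.221]
ft_force: [-2.2, 0.8, -3.6]
opening: 0.146
grasp_force: 50.1
```

```bash
python3 - <<'E'
from plan import *
s=arm.state();print(s['clock'],s['ee_pos'],s['ft_force'],s['ft_torque'],s['opening'])
C=cur()
print('ins err',row(tcp(.35,-69,3.2),C))
C=tcp(.35,-69,3.2)
for a,kz in((.28,2.6),(.21,2),(.15,1.5),(.1,1),(.05,.5),(0,0),(-.01,-1)):print(a,row(tcp(a,-69,kz),C))
E
```

```text
10.1667 [0.524 0.194 0.221] [-2.212  0.776 -3.591] [-0.012 -0.226 -0.016] 0.14617101437585567
ins err [ 0.428 -0.283  1.149  0.    -0.002 -0.   ]
0.28 [-5.718  1.357 -4.502 -0.016 -0.068  0.   ]
0.21 [-11.156   2.647  -9.396  -0.032  -0.136  -0.   ]
0.15 [-15.571   3.695 -13.874  -0.046  -0.195  -0.   ]
0.1 [-19.085   4.529 -17.884  -0.058  -0.243   0.   ]
0.05 [-22.424   5.321 -22.065  -0.069  -0.292  -0.   ]
0 [-25.579   6.07  -26.408  -0.081  -0.341   0.   ]
-0.01 [-26.378   6.26  -28.173  -0.083  -0.35    0.   ]
```

Call:
{"fn": "send_rows", "kwargs": {"plan": [[-3,0.7,-2,-0.008,-0.034,0],[-5.7,1.4,-4,-0.016,-0.068,0],[-8.5,2,-6.5,-0.024,-0.102,0],[-11.2,2.6,-9,-0.032,-0.136,0],[-13.5,3.2,-11,-0.039,-0.166,0],[-13.5,3.2,-11,-0.039,-0.166,0]]}}

```text
clock: 10.67
ee_pos: [0.5097, 0.1976, 0.2106]
ee_rot: [0.769, 0.608, -0.123, -0.155]
ft_force: [0.9, 0.5, -2.9]
opening: 0.146
grasp_force: 50.0
```

```bash
python3 - <<'E'
from plan import *
s=arm.state();print(s['clock'],s['ee_pos'],s['ft_force'],s['ft_torque'],s['opening'])
C=cur();L=np.linalg.inv(TT)@C@TL;print('lid in tub',L[:3,3]*1e3,'pitch',np.arcsin(L[2,0]),'tip',(L@[-.084,0,.0025,1])[:3]*1e3)
for a,kz in((.15,1.5),(.1,1),(.05,.5),(0,0),(-.01,-1)):print(a,row(tcp(a,-69,kz),C))
f=arm.grab_frame('side')
im=cv2.resize(f['img'][200:320,190:340],(750,600),interpolation=cv2.INTER_CUBIC)
cv2.imwrite('pics/c3.png',cv2.cvtColor(im,cv2.COLOR_RGB2BGR))
E
```

```text
10.6667 [0.51  0.198 0.211] [ 0.937  0.476 -2.927] [-0.066 -0.464 -0.044] 0.14600345057560538
lid in tub [ 1.223 -0.268 14.064] pitch 0.17841880898145165 tip [-81.887  -0.327   1.616]
0.15 [-0.834 -0.071 -2.351 -0.007 -0.028 -0.001]
0.1 [-4.348  0.763 -6.362 -0.018 -0.076 -0.001]
0.05 [ -7.686   1.555 -10.543  -0.03   -0.125  -0.001]
0 [-10.841   2.304 -14.885  -0.041  -0.174  -0.001]
-0.01 [-11.64    2.493 -16.651  -0.044  -0.183  -0.001]
```

View pics/c3.png

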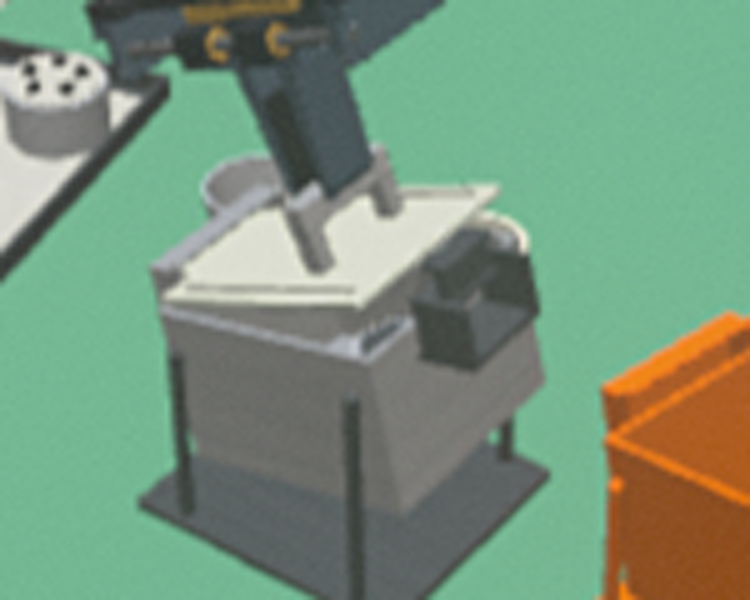

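The side view shows the tongue end tucked under the lip and the high end just above the catch. I'll keep swinging it down.

Call:
{"fn": "send_rows", "kwargs": {"plan": [[-1.5,0.2,-3,-0.009,-0.04,0],[-3,0.5,-4.7,-0.014,-0.058,0],[-4.3,0.8,-6.4,-0.018,-0.076,0],[-6,1.2,-8.4,-0.024,-0.1,0],[-7.7,1.6,-10.5,-0.03,-0.125,0],[-7.7,1.6,-10.5,-0.03,-0.125,0]]}}

```text
clock: 11.22
ee_pos: [0.5025, 0.1991, 0.2001]
ee_rot: [0.777, 0.615, -0.084, -0.106]
ft_force: [-2.4, 0.6, -1.6]
opening: 0.142
grasp_force: 50.0
```

```bash
cat > st.py <<'E'
from plan import *
s=arm.state();print(s['clock'],s['ee_pos'],s['ft_force'],s['ft_torque'],s['opening'])
C=cur();L=np.linalg.inv(TT)@C@TL;print('lid in tub',L[:3,3]*1e3,'pitch',np.arcsin(L[2,0]),'tip',(L@[-.084,0,.0025,1])[:3]*1e3,'end',(L@[.07,0,0,1])[:3]*1e3)
for a,kz in((.03,.3),(0,0),(-.01,-1),(-.02,-1)):print(a,row(tcp(a,-69,kz),C))
E
python3 st.py
```

```text
11.2167 [0.503 0.199 0.2  ] [-2.409  0.561 -1.622] [ 0.149  0.112 -0.003] 0.14161702777343013
lid in tub [ 0.489 -0.12   4.188] pitch 0.050476699497685205 tip [-83.53   -0.141   2.447] end [70.4   -0.103  7.72 ]
0.03 [-1.775  0.296 -1.814 -0.005 -0.02  -0.   ]
0 [-3.646  0.74  -4.439 -0.012 -0.049 -0.   ]
-0.01 [-4.445  0.929 -6.204 -0.014 -0.059 -0.   ]
-0.02 [-5.025  1.067 -7.    -0.016 -0.069 -0.   ]
```

Call:
{"fn": "send_rows", "kwargs": {"plan": [[-0.9,0.2,-1,-0.003,-0.01,0],[-1.8,0.3,-1.9,-0.005,-0.02,0],[-2.7,0.5,-3.2,-0.009,-0.035,0],[-3.6,0.7,-4.4,-0.012,-0.049,0],[-3.6,0.7,-4.4,-0.012,-0.049,0],[-3.6,0.7,-4.4,-0.012,-0.049,0]]}}

```text
clock: 11.72
ee_pos: [0.4992, 0.1998, 0.1955]
ee_rot: [0.78, 0.616, -0.068, -0.086]
ft_force: [-3.1, 3.1, 1.0]
opening: 0.146
grasp_force: 50.0
```

```bash
python3 st.py
```

```text
11.7167 [0.499 0.2   0.196] [-3.111  3.097  1.008] [ 0.506  0.513 -0.016] 0.14593539910671804
lid in tub [ 0.716  0.029 -0.097] pitch 0.000741200292823289 tip [-83.285   0.023   2.34 ] end [70.716  0.032 -0.046]
0.03 [ 1.591 -0.368  2.775  0.007  0.028 -0.   ]
0 [-0.279  0.076  0.15   0.    -0.001 -0.   ]
-0.01 [-1.078  0.265 -1.615 -0.002 -0.011 -0.   ]
-0.02 [-1.658  0.403 -2.411 -0.004 -0.02  -0.   ]
```

Call:
{"fn": "send_rows", "kwargs": {"plan": [[-0.6,0.1,-0.9,-0.001,-0.006,0],[-1.1,0.3,-1.6,-0.003,-0.012,0],[-1.7,0.4,-2.4,-0.004,-0.02,0],[-1.7,0.4,-2.4,-0.004,-0.02,0]]}}

```text
clock: 12.05
ee_pos: [0.4991, 0.1999, 0.1953]
ee_rot: [0.781, 0.617, -0.061, -0.077]
ft_force: [-4.2, -6.0, 26.3]
opening: 0.146
grasp_force: 50.4
```

```bash
python3 st.py; python3 - <<'E'
from h import *
f=arm.grab_frame('side')
im=cv2.resize(f['img'][220:300,210:310],(750,600),interpolation=cv2.INTER_CUBIC)
cv2.imwrite('pics/c4.png',cv2.cvtColor(im,cv2.COLOR_RGB2BGR))
E
```

```text
12.05 [0.499 0.2   0.195] [-4.189 -6.035 26.336] [-0.897  1.6    0.264] 0.14569218784788246
lid in tub [-0.221 -0.097  0.193] pitch -0.022711197574030534 tip [-84.143  -0.137   4.6  ] end [69.761 -0.062 -1.397]
0.03 [ 1.657 -0.46   2.948  0.012  0.051 -0.   ]
0 [-0.213 -0.016  0.324  0.005  0.022 -0.   ]
-0.01 [-1.013  0.174 -1.442  0.002  0.013 -0.   ]
-0.02 [-1.592  0.311 -2.237  0.     0.003 -0.   ]
```

View pics/c4.png

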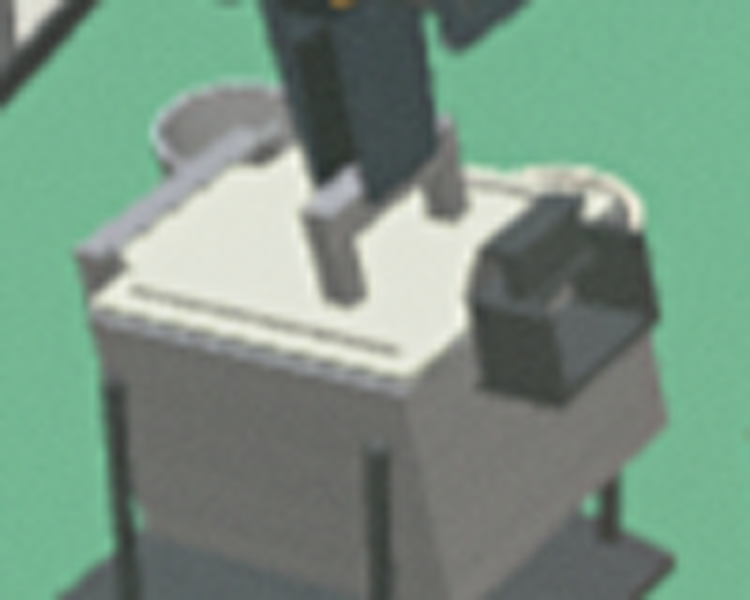

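The lid is flat on the rim at both ends with about 29 N of seating force, and its high edge is under the catch. I'll unload it and test the latch with a gentle tug.

Call:
{"fn": "send_rows", "kwargs": {"plan": [[0.9,-0.2,1.2,0.002,0.01,0],[1.7,-0.4,2.4,0.004,0.02,0],[1.7,-0.4,2.4,0.004,0.02,0]]}}

```text
clock: 12.35
ee_pos: [0.4992, 0.1997, 0.1956]
ee_rot: [0.78, 0.616, -0.069, -0.087]
ft_force: [-6.0, 4.0, 2.2]
opening: 0.147
grasp_force: 50.0
```

Call:
{"fn": "send_rows", "kwargs": {"plan": [[0.9,-0.2,1.4,0.003,0.014,0],[1.9,-0.4,2.8,0.007,0.03,0],[1.9,-0.4,2.8,0.007,0.03,0]]}}

```text
clock: 12.6
ee_pos: [0.4996, 0.1992, 0.1969]
ee_rot: [0.778, 0.615, -0.08, -0.1]
ft_force: [-9.9, 5.5, -5.5]
opening: 0.142
grasp_force: 50.2
```

```bash
python3 st.py
```

```text
12.6 [0.5   0.199 0.197] [-9.884  5.533 -5.532] [ 1.003  1.158 -0.187] 0.14196115994841502
lid in tub [2.004 0.575 0.644] pitch 0.03690366644544278 tip [-82.031   0.628   0.043] end [71.956  0.528  3.227]
0.03 [ 1.161  0.226  1.43   0.    -0.007  0.   ]
0 [-0.71   0.67  -1.195 -0.007 -0.036  0.   ]
-0.01 [-1.509  0.859 -2.96  -0.009 -0.046  0.   ]
-0.02 [-2.089  0.997 -3.756 -0.011 -0.056  0.   ]
```

The lid resists the tug, so it is latched. I'll go back to the neutral pose, open the fingers part-way and retreat along the tub normal (tool -z).

Call:
{"fn": "send_rows", "kwargs": {"plan": [[-1.9,0.4,-2.8,-0.007,-0.03,0],[-2.2,0.5,-3.4,-0.008,-0.036,0],[-1.9,0.4,-2.8,-0.007,-0.03,0],[-1.9,0.4,-2.8,-0.007,-0.03,0]]}}

```text
clock: 12.93
ee_pos: [0.4991, 0.1994, 0.1955]
ee_rot: [0.78, 0.616, -0.069, -0.087]
ft_force: [-5.5, -1.2, 5.9]
opening: 0.148
grasp_force: 50.0
```

Call:
{"fn": "send_rows", "kwargs": {"plan": [[0,0,0,0,0,0],[0,0,0,0,0,0],[0,0,0,0,0,0],[0,0,0,0,0,0],[0,0,0,0,0,0]], "fingers": 36}}

```text
clock: 13.35
ee_pos: [0.4994, 0.1996, 0.1955]
ee_rot: [0.78, 0.616, -0.068, -0.086]
ft_force: [-0.0, 0.2, 0.2]
opening: 0.393
grasp_force: 0.0
```

```bash
python3 st.py; python3 -c "
from plan import *
print(TT[:3,2]*100)"
```

```text
13.35 [0.499 0.2   0.196] [-0.04   0.231  0.212] [-0.083 -0.185  0.073] 0.3929020023000433
lid in tub [ 0.42   0.112 -0.023] pitch 0.00041946103188840147 tip [-83.581   0.119   2.442] end [70.42   0.105  0.006]
0.03 [ 1.326 -0.225  2.77   0.007  0.029 -0.   ]
0 [-0.544  0.219  0.146  0.    -0.001 -0.   ]
-0.01 [-1.343  0.409 -1.62  -0.002 -0.01  -0.   ]
-0.02 [-1.923  0.546 -2.415 -0.004 -0.02  -0.   ]
[21.233 -5.039 97.59 ]
```

Call:
{"fn": "send_rows", "kwargs": {"plan": [[3,-0.7,14,0,0,0],[7,-1.7,32,0,0,0],[13,-3,60,0,0,0],[20,-5,95,0,0,0],[28,-7,130,0,0,0],[34,-20,160,0,0,0],[34,-50,180,0,0,0],[34,-85,190,0,0,0]]}}

```text
clock: 14.02
ee_pos: [0.5342, 0.1147, 0.3887]
ee_rot: [0.779, 0.617, -0.067, -0.085]
ft_force: [0.8, -0.3, 0.4]
opening: 0.393
grasp_force: 0.0
```

Call:
{"fn": "send_rows", "kwargs": {"plan": [[0,-35,0,0,0,0],[0,-60,0,0,0,0],[0,-60,0,0,0,0],[0,-60,0,0,0,0]]}}

```text
clock: 14.35
ee_pos: [0.5333, 0.0538, 0.3856]
ee_rot: [0.78, 0.616, -0.068, -0.086]
ft_force: [-0.2, -0.1, -0.3]
opening: 0.392
grasp_force: 0.0
```

```bash
python3 - <<'E'
from plan import *
s=arm.state();print(s['clock'],s['ee_pos'],s['ft_force'])
f=arm.grab_frame('side');g=arm.grab_frame('top')
v=np.hstack([cv2.resize(f['img'][220:310,210:310],(440,396),interpolation=cv2.INTER_CUBIC),cv2.resize(g['img'][170:260,180:260],(352,396),interpolation=cv2.INTER_CUBIC)])
cv2.imwrite('pics/c5.png',cv2.cvtColor(v,cv2.COLOR_RGB2BGR))
E
```

```text
14.35 [0.533 0.054 0.386] [-0.225 -0.131 -0.337]
```

View pics/c5.png

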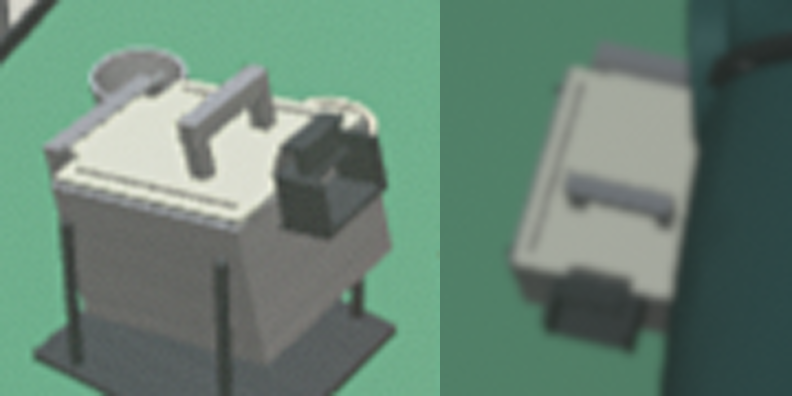

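Both views show the lid flat, its tongue under the lip and the catch over its high edge (crop about (600,275)). The gripper is clear.

```bash
python3 -c "
from bench import arm
print(arm.hand_in())"
```

```text
the job is handed in; nothing more can be done
None
```

The white lid is hooked under the lip, fully down and latched on the steel tub (it held against a light tug), the gripper is clear, and I handed in at about 14 s of robot time. I touched nothing else on purpose, but I didn't re-check the bystanders' positions afterwards.

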